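# Refit the burners of a returned gas hob

### The arm

A 6-joint arm with a two-finger parallel gripper is mounted at the origin on the work surface. World frame = base frame: x ahead of the robot, y to its left, z up, the work surface at z = 0. Lengths are in m, angles in degrees, forces in N, time in s.
With the tool pointing down it reaches from about 0.375 to 0.9 m from the base axis. Payload 3.1 kg.
Tool frame: the origin (TCP) lies between the finger pads; the fingertips stand 11 mm ahead of it and the grasp point (between the pads) lies 8 mm behind it; z points along the fingers, y is the line along which they close (so a half turn about z gives the same grasp; the last joint's range is limited). The gripper opens to 87 mm and grips with 3 to 60 N. Pads are 19 mm wide; open, the fingers measure 117 mm over their backs; the gripper's body (75 mm by 190 mm) begins 51 mm behind the grasp point.
Start: joints at [58.757, 30.224, 82.088, -0, 67.689, -10.227], TCP at [0.224, 0.583, 0.205] pointing down, gripper open.
Joint ranges: [-176.69, 176.69], [-43.24, 126.21], [12.49, 139.97], [-82, 262], [0, 151.66], [-163.58, 163.58]. Speed limits (degrees/s): [159.86, 159.86, 180, 180, 180, 180].

### API

Orientations are given as a 3x3 rotation matrix whose columns are the frame's x, y, z axes.
In Python, from rig import bot gives the robot as it stands.
- The arm moves only by the tool apply_moves, never from a script. Its argument "steps" is a list that holds one entry, the list of rows, each a list of 7 numbers: the shift along the tool's x, y, z in cm, then the turn, a rotation vector about the tool's x, y, z in degrees, then the gripper command: -1 is shut, 1 is fully open, values between are in proportion. In form: [[[dx, dy, dz, rx, ry, rz, jaw], ...]]. A call has 1 to 20 rows; each row is the pose to reach, as a shift and turn from the pose commanded when the call began, along the tool's axes at that moment; what a row does not reach only later rows make up. A row lasts 1/8 s, in which the tool goes at most 62.5 mm and 10.7 degrees, less where a joint would pass 70% of its speed; a pose out of reach is approached as far as the arm can. A call with a gripper value outside its range is refused whole. The fingers move at their own pace and stop on an object; the grip force is fixed at half the most. Time passes only in rows, so rows that repeat a pose let the fingers close. It gives the time, the measured TCP pose, the force, the opening and the grip force at its end, in the units of the state.
- bot.read_state(): the state, without advancing time (a new reading comes with each control period).
- bot.capture(name): name is "side" or "top"; returns the picture (480x640x3 uint8, blue, green, red); there is no depth.
- bot.camera_model(name): a dict with "intrinsics" (3x3 intrinsics, pixels), "k1" (the pictures are not rectified: a ray, as slopes to the right and down, at radius r is drawn at 1 + k1 r^2 times it, then the intrinsics apply), "R" (3x3) and "t" (3): a world point X has camera coordinates R X + t. Camera axes: x right, y down, z forward; pixel columns grow to the right and rows downward; lengths in m; the calibration is good to about 2 mm. A picture is of the moment at which its call begins. camera_model takes no time and is no camera call.
- bot.hand_in(): hands the job in; it is judged then, once.
The state is a dict: "time_s": time; "joint_positions": joint angles; "qvel": joint speeds; "tau": joint torques, N m; "position": TCP position; "tcp_rot": TCP orientation; "force": force on the tool from outside, world axes, zero at the start; "moment": the same for the moment, N m; "opening": opening from 0.0 (shut) to 1.0 (fully open); "grasp_force": force on a finger pad.
Only numpy, scipy, OpenCV 4.12 (cv2) and the standard library are available. Lean on these libraries where they do the work, as an engineer would, in place of code of your own. Each camera call takes 0.05 s, during which the arm holds its last target. There are 200 camera calls.

### The job

This open-box gas hob has to go back on sale: refit its two burners. Seat each aluminium flame spreader fully home in the burner cup of its own size, then lay the black cap of the same size on top of it, so that both burners sit centred, level and flush. Do not disturb the tape roll, the spanner and the screw dish on the bench.

Things in the scene. Friction and masses are not known exactly. Their poses are not given: they have to be found in the camera images.
- large_cup: Larger burner cup, fixed on the hob: round, aluminium, 58 mm outer diameter, 14 mm high, bore 45 mm wide, 12 mm deep. Origin: centre of its underside, on the hob plate (55 mm above the bench); z up. Two fixed pins beside it must not be hit: white spark electrode 36 mm along its +x, copper thermocouple 36 mm along its -x, both 21 mm high; fingers fit on the two sides along its y axis.
- small_cup: Smaller burner cup, fixed on the hob: round, aluminium, 42 mm outer diameter, 14 mm high, bore 33 mm wide, 12 mm deep. Origin: centre of its underside, on the hob plate (55 mm above the bench); z up. Its electrode and thermocouple, 21 mm high pins, stand 28 mm along its +x and -x; fingers fit on the two sides along its y axis.
- large_spreader: Larger flame spreader, loose, aluminium, upright on the bench, 26 mm high: tapered spigot below (0 to 10 mm, 35 mm wide at the foot, 41 at its top), slotted crown above (10 to 26 mm, 60 mm diameter, grip here) with a recess in its top 48 mm wide, 11 deep. Home, the crown rests on the cup's rim, this origin 4 mm above the cup's. Origin: centre of the spigot's underside; z up. 0.08-0.15 kg.
- small_spreader: Smaller flame spreader, loose, aluminium, upright on the bench, 26 mm high: tapered spigot below (0 to 10 mm, 24 mm wide at the foot, 29 at its top), slotted crown above (10 to 26 mm, 44 mm diameter, grip here) with a recess in its top 33 mm wide, 11 deep. Home, the crown rests on the cup's rim, this origin 4 mm above the cup's. Origin: centre of the spigot's underside; z up. 0.04-0.08 kg.
- large_cap: Larger burner cap, loose, black enamel, right way up on the bench, 12.5 mm high: tapered boss below (0 to 5 mm, 35 mm wide at the foot, 43 at its top), slightly domed disc above (5 to 12.5 mm, edge straight to 10 mm, 62 mm diameter, grip here). In place the boss is in the spreader's recess, this origin 21 mm above the spreader's. Origin: centre of the boss's underside; z up. 0.08-0.17 kg.
- small_cap: Smaller burner cap, loose, black enamel, right way up on the bench, 12.5 mm high: tapered boss below (0 to 5 mm, 21 mm wide at the foot, 28 at its top), slightly domed disc above (5 to 12.5 mm, edge straight to 10 mm, 46 mm diameter, grip here). In place the boss is in the spreader's recess, this origin 21 mm above the spreader's. Origin: centre of the boss's underside; z up. 0.04-0.09 kg.
- hob: Two-burner hob, fixed: steel plate 290 mm (x) by 510 mm (y), its top 55 mm above the bench, on a grey underbox. Two black knobs, 24 mm high, stand near its +y end. Its burner places are on its y axis at -140 mm and +80 mm; either cup may be on either. Origin: centre of its underside on the bench; z up.
- tape_roll: Bystander, loose: roll of blue film tape lying flat, 92 mm diameter, 25 mm high. Origin: centre of its underside.
- spanner: Bystander, loose: steel spanner lying flat, 170 mm long, along its x axis.
- screw_dish: Bystander, loose: small round steel bowl, 80 mm wide, 28 mm high. Origin: centre of its underside.
Not all that is in view belongs to the job. What is shaped like the small_spreader but red is not meant. Leave any red or yellow look-alike of the large_spreader alone.

How it is judged:
By the outcome, as a careful person would: the job done as asked, in the order asked, and still so for the second after the job is handed in, with the robot touching nothing.
It also fails if it takes over 109 s, if anything falls off the work surface, if the arm or the gripper's body presses on something with over 40 N, if the wrist force passes 120 N, or if a joint passes its speed limit or range.

## Working session

There is one attempt and no reset: what is moved stays moved. The work goes in short steps, Python scripts to look and compute and a tool call to move; the robot and the scene stay as the last step left them, time stands still between calls to the robot, and variables do not carry over. Pictures are saved under pics/ and viewed, at most 14 in all, crops included, and the job is handed in when it is done.

Besides the shell and the picture viewer there is one more tool, called after "Request:" as a command line: name --argument value ..., lists and objects as JSON in quotes. apply_moves: Moves the arm, as the interface text tells. Its arguments: {"type":"object","properties":{"steps":{"type":"array","items":{"type":"array","items":{"type":"array","items":{"type":"number"}}}}},"required":["steps"]}

```bash
mkdir -p pics; ls
python3 - <<'E'
from rig import bot
import cv2
for n in("side","top"):
    im=bot.capture(n); cv2.imwrite(f"pics/{n}0.png",im)
    m=bot.camera_model(n); print(n,m)
s=bot.read_state(); print(s)
E
```

```text
pics
side {'intrinsics': array([[494.30688949,   0.        , 321.97837925],
       [  0.        , 494.30688949, 238.4652536 ],
       [  0.        ,   0.        ,   1.        ]]), 'k1': -0.0026783255684043575, 'R': array([[ 0.79395313, -0.60797641,  0.00176196],
       [-0.33647361, -0.44180917, -0.83161901],
       [ 0.50638319,  0.65967366, -0.55534379]]), 't': array([-0.46837913,  0.21796912,  0.8985176 ])}
top {'intrinsics': array([[458.04229343,   0.        , 317.46642684],
       [  0.        , 458.04229343, 243.0301449 ],
       [  0.        ,   0.        ,   1.        ]]), 'k1': 0.022052219304975803, 'R': array([[ 0.01821358, -0.9997713 ,  0.01120773],
       [-0.9984384 , -0.0187791 , -0.05261272],
       [ 0.05281116, -0.01023197, -0.9985521 ]]), 't': array([-0.08000942,  0.52768691,  1.05129193])}
{'time_s': 0.1, 'joint_positions': array([ 5.87576221e+01,  3.02727763e+01,  8.21492263e+01,  2.50342499e-04,
        6.76904764e+01, -1.02269648e+01]), 'qvel': array([-0.11239687, -0.09676928, -0.1030938 , -0.0197526 ,  0.00038403,
       -0.11371329]), 'tau': array([-1.64616029e-05, -4.40983629e+01, -1.77149016e+01,  6.34777662e-02,
        5.32629818e-02, -6.67643963e-05]), 'position': array([0.22373598, 0.58283185, 0.20377778]), 'tcp_rot': array([[-9.33483212e-01,  3.58619643e-01, -1.02165125e-03],
       [ 3.58620925e-01,  9.33481774e-01, -1.67634064e-03],
       [ 3.52524138e-04, -1.93122136e-03, -9.99998073e-01]]), 'force': array([-0.22382832, -0.20798597, -0.60189719]), 'moment': array([ 0.01390727,  0.03269647, -0.04980613]), 'grasp_force': 0.0, 'opening': 0.999392615889902}
```

View pics/top0.png

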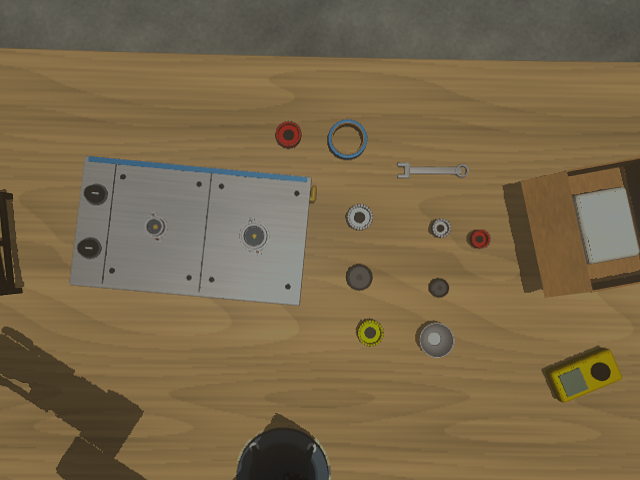

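View pics/side0.png

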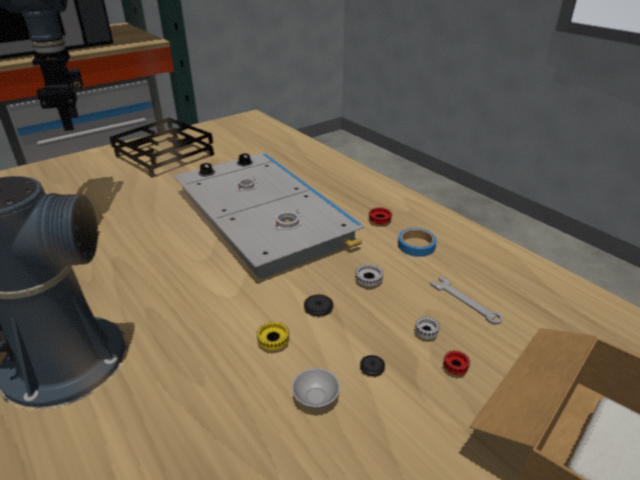

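```bash
cat > h.py <<'E'
import numpy as np,cv2
from rig import bot
from scipy.ndimage import map_coordinates
from scipy.optimize import minimize
def P(n,X):
    m=bot.camera_model(n)
    p,_=cv2.projectPoints(np.float64(X).reshape(-1,3),cv2.Rodrigues(m["R"])[0],m["t"],m["intrinsics"],np.array([m["k1"],0,0,0.]))
    return p[:,0]
def back(n,uv,z):
    m=bot.camera_model(n)
    q=cv2.undistortPoints(np.float64(uv).reshape(-1,1,2),m["intrinsics"],np.array([m["k1"],0,0,0.]))[:,0]
    d=np.c_[q,np.ones(len(q))]@m["R"]; c=-m["R"].T@m["t"]
    return c+d*((z-c[2])/d[:,2])[:,None]
def ortho(n,im,cx,cy,z,half=.05,s=3000):
    # up = +x world, left = +y world
    k=int(2*half*s); g=(np.arange(k)+.5)/s-half
    Y,X=np.meshgrid(cy-g,cx-g)
    p=P(n,np.c_[X.ravel(),Y.ravel(),np.full(X.size,z)]).reshape(k,k,2).astype(np.float32)
    return cv2.remap(im,p[...,0],p[...,1],cv2.INTER_CUBIC)
def fitc(n,im,c,r,z,sign=None,rng=.008):
    """centre maximising radial gradient on circle of radius r at height z"""
    L=cv2.GaussianBlur(im,(0,0),.6).astype(float)
    a=np.linspace(0,2*np.pi,120,endpoint=False)
    def prof(c,r):
        p=P(n,np.c_[c[0]+r*np.cos(a),c[1]+r*np.sin(a),np.full(a.size,z)])
        return np.stack([map_coordinates(L[...,k],[p[:,1],p[:,0]],order=1) for k in range(3)])
    d=.002
    def score(c):
        g=prof(c,r+d)-prof(c,r-d)
        return np.abs(g.sum(0)).mean() if sign is None else sign*g.sum(0).mean()
    G=np.arange(-rng,rng+1e-9,.001)
    b=max(((score((c[0]+i,c[1]+j)),c[0]+i,c[1]+j) for i in G for j in G))
    o=minimize(lambda c:-score(c),b[1:],method="Nelder-Mead",options=dict(initial_simplex=np.array([b[1:]]*3)+.0007*np.array([[0,0],[1,0],[0,1]])))
    return o.x,-o.fun
E
python3 - <<'E'
from h import *
ob=dict(large_cup=((254,236),.029,.069,None),small_cup=((155,227),.021,.069,None),large_spreader=((359,217),.030,.026,-1),small_spreader=((440,228),.022,.026,-1),large_cap=((359,277),.031,.010,1),small_cap=((439,288),.023,.010,1))
T=cv2.imread("pics/top0.png");S=cv2.imread("pics/side0.png")
rows=[]
for n in("top","side"):
    m=bot.camera_model(n);print(n,-m["R"].T@m["t"])
for k,(uv,r,z,sg) in ob.items():
    g=back("top",[uv],z)[0,:2]; out=[]
    for n,im in(("top",T),("side",S)):
        c,s=fitc(n,im,g,r,z,sg); out.append(c)
        o=ortho(n,im,g[0],g[1],z,.045,2900); h=len(o)/2
        for cc,col in((c,(0,255,0)),):
            cv2.circle(o,(int(h-(cc[1]-g[1])*2900),int(h-(cc[0]-g[0])*2900)),int(r*2900),col,1)
        rows.append(o)
        print(k,n,c.round(4),round(s,1))
t=np.vstack([np.hstack([cv2.resize(rows[2*i+j],(260,260)) for i in I]) for I,j in(((0,1,2),0),((0,1,2),1))])
t2=np.vstack([np.hstack([cv2.resize(rows[2*i+j],(260,260)) for i in I]) for I,j in(((3,4,5),0),((3,4,5),1))])
cv2.imwrite("pics/o1.png",t);cv2.imwrite("pics/o2.png",t2)
E
```

```text
top [ 0.47280019 -0.05932486  1.07842953]
side [-0.00978228 -0.78119111  0.6810787 ]
large_cup top [0.5333 0.0731] 51.3
large_cup side [0.5381 0.0614] 41.0
small_cup top [0.5558 0.2865] 87.6
small_cup side [0.5471 0.2832] 33.6Traceback (most recent call last):
  File "<stdin>", line 10, in <module>
  File "h.py", line 32, in fitc
    b=max(((score((c[0]+i,c[1]+j)),c[0]+i,c[1]+j) for i in G for j in G))
  File "h.py", line 32, in <genexpr>
    b=max(((score((c[0]+i,c[1]+j)),c[0]+i,c[1]+j) for i in G for j in G))
            ~~~~~^^^^^^^^^^^^^^^^^
  File "h.py", line 29, in score
    g=prof(c,r+d)-prof(c,r-d)
      ~~~~^^^^^^^
  File "h.py", line 25, in prof
    p=P(n,np.c_[c[0]+r*np.cos(a),c[1]+r*np.sin(a),np.full(a.size,z)])
  File "h.py", line 6, in P
    m=bot.camera_model(n)
ValueError: time passes only in moves, steps and waits
```

```bash
sed -i 's/^def P(n,X):/import functools\n@functools.cache\ndef cm(n): return bot.camera_model(n)\ndef P(n,X):/; s/m=bot.camera_model(n)$/m=cm(n)/' h.py
cat > m.py <<'E'
from h import *
ob=dict(large_cup=((254,236),.029,.069,None),small_cup=((155,227),.021,.069,None),large_spreader=((359,217),.030,.026,-1),small_spreader=((440,228),.022,.026,-1),large_cap=((359,277),.031,.010,1),small_cap=((439,288),.023,.010,1))
T=cv2.imread("pics/top0.png");S=cv2.imread("pics/side0.png")
rows=[]
for k,(uv,r,z,sg) in ob.items():
    g=back("top",[uv],z)[0,:2]
    for n,im in(("top",T),("side",S)):
        c,s=fitc(n,im,g,r,z,sg)
        o=ortho(n,im,g[0],g[1],z,.045,2900); h=len(o)/2
        cv2.circle(o,(int(h-(c[1]-g[1])*2900),int(h-(c[0]-g[0])*2900)),int(r*2900),(0,255,0),1)
        rows.append(o)
        print(k,n,g.round(4),c.round(4),round(s,1))
for q,I in(("o1",(0,1,2)),("o2",(3,4,5))):
    cv2.imwrite(f"pics/{q}.png",np.vstack([np.hstack([cv2.resize(rows[2*i+j],(260,260)) for i in I]) for j in(0,1)]))
E
python3 m.py
```

```text
large_cup top [0.5391 0.0705] [0.5333 0.0731] 51.3
large_cup side [0.5391 0.0705] [0.5381 0.0614] 41.0
small_cup top [0.5547 0.2877] [0.5558 0.2865] 87.6
small_cup side [0.5547 0.2877] [0.5471 0.2832] 33.6
large_spreader top [ 0.5905 -0.1649] [ 0.592 -0.167] 61.8
large_spreader side [ 0.5905 -0.1649] [ 0.5893 -0.1682] 29.6
small_spreader top [ 0.5685 -0.3523] [ 0.5698 -0.3559] 65.4
small_spreader side [ 0.5685 -0.3523] [ 0.5675 -0.3569] 41.5
large_cap top [ 0.4519 -0.1684] [ 0.4525 -0.1676] 119.8
large_cap side [ 0.4519 -0.1684] [ 0.4478 -0.1726] 138.5
small_cap top [ 0.4299 -0.3549] [ 0.4315 -0.3532] 122.1
small_cap side [ 0.4299 -0.3549] [ 0.4271 -0.3578] 171.0
```

View pics/o1.png

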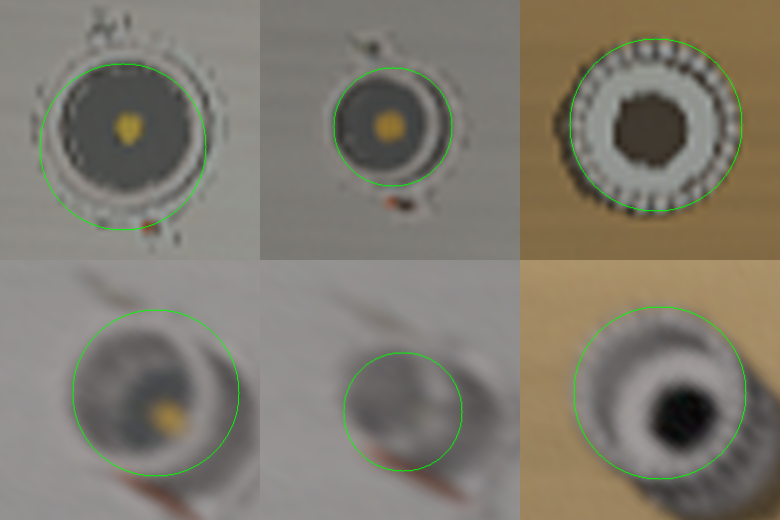

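View pics/o2.png

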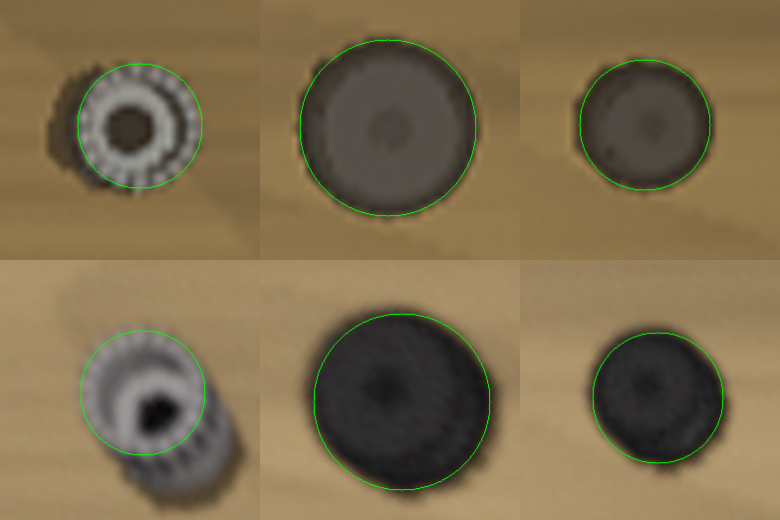

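```bash
cat > ring.py <<'E'
from h import *
def ring(n,im,c,ri,ro,z=.069,rng=.006):
    L=im.astype(float).sum(2)
    a=np.linspace(0,2*np.pi,90,endpoint=False)
    def v(c,r):
        p=P(n,np.c_[c[0]+r*np.cos(a),c[1]+r*np.sin(a),np.full(a.size,z)])
        return map_coordinates(L,[p[:,1],p[:,0]],order=1).mean()
    m=(ri+ro)/2
    def sc(c): return v(c,m)+v(c,m-.001)+v(c,m+.001)-v(c,ri-.0015)-v(c,ri-.003)-v(c,ri-.0045)
    G=np.arange(-rng,rng+1e-9,.001)
    b=max(((sc((c[0]+i,c[1]+j)),c[0]+i,c[1]+j) for i in G for j in G))
    o=minimize(lambda c:-sc(c),b[1:],method="Nelder-Mead",options=dict(initial_simplex=np.array([b[1:]]*3)+.0007*np.array([[0,0],[1,0],[0,1]])))
    return o.x
if __name__=="__main__":
    ims=dict(top=cv2.imread("pics/top0.png"),side=cv2.imread("pics/side0.png"));R=[]
    for g,ri,ro in(((.5391,.0705),.0225,.029),((.5547,.2877),.0165,.021)):
        for n in("top","side"):
            c=ring(n,ims[n],g,ri,ro);print(n,c.round(4))
            o=ortho(n,ims[n],g[0],g[1],.069,.05,3900); h=len(o)/2
            for r in(ri,ro): cv2.circle(o,(int(h-(c[1]-g[1])*3900),int(h-(c[0]-g[0])*3900)),int(r*3900),(0,255,0),1)
            R.append(cv2.resize(o,(300,300)))
    cv2.imwrite("pics/r1.png",np.vstack([np.hstack(R[:2]),np.hstack(R[2:])]))
E
python3 ring.py
```

```text
top [0.5403 0.072 ]
side [0.5382 0.0704]
top [0.5566 0.2917]
side [0.5542 0.2903]
```

View pics/r1.png

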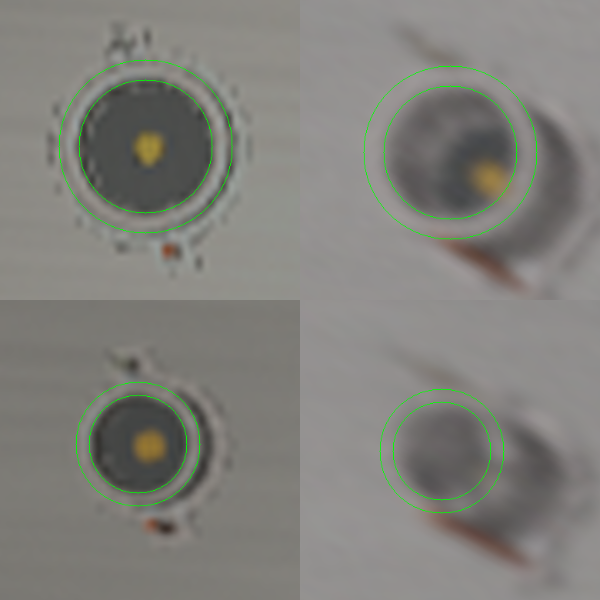

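Large silver spreader is at top px (359,217), small silver at (440,228). The red ones at (288,135) and (480,239) and the yellow one at (370,333) are decoys; the ortho crops confirm the silver ones. The cups show as rings with large bore at (254,236) and small at (155,227). Cup yaw, from the copper pins, is about +14°. First I move over the large spreader with the fingers along cup y.

Request:
apply_moves --steps '[[[-61.2, -56.9, 6.4, 0, 0, -35, 0.84], [-61.2, -56.9, 6.4, 0, 0, -35, 0.84], [-61.2, -56.9, 6.4, 0, 0, -35, 0.84], [-61.2, -56.9, 6.4, 0, 0, -35, 0.84], [-61.2, -56.9, 6.4, 0, 0, -35, 0.84], [-61.2, -56.9, 6.4, 0, 0, -35, 0.84], [-61.2, -56.9, 6.4, 0, 0, -35, 0.84], [-61.2, -56.9, 6.4, 0, 0, -35, 0.84], [-61.2, -56.9, 6.4, 0, 0, -35, 0.84], [-61.2, -56.9, 6.4, 0, 0, -35, 0.84], [-61.2, -56.9, 6.4, 0, 0, -35, 0.84], [-61.2, -56.9, 6.4, 0, 0, -35, 0.84], [-61.2, -56.9, 6.4, 0, 0, -35, 0.84], [-61.2, -56.9, 6.4, 0, 0, -35, 0.84], [-61.2, -56.9, 6.4, 0, 0, -35, 0.84], [-61.2, -56.9, 6.4, 0, 0, -35, 0.84], [-61.2, -56.9, 6.4, 0, 0, -35, 0.84], [-61.2, -56.9, 6.4, 0, 0, -35, 0.84]]]'

```text
time_s: 2.35
position: [0.591, -0.166, 0.1409]
tcp_rot: [[-0.97, -0.243, -0.0], [-0.243, 0.97, 0.0], [0.0, 0.0, -1.0]]
force: [0.0, -0.6, -0.1]
opening: 0.922
grasp_force: 0.0
```

Request:
apply_moves --steps '[[[0.06, -0.15, 6, 0, 0, 0, 0.84], [0.06, -0.15, 9, 0, 0, 0, 0.84], [0.06, -0.15, 11, 0, 0, 0, 0.84], [0.06, -0.15, 12.1, 0, 0, 0, 0.84], [0.06, -0.15, 12.1, 0, 0, 0, 0.84], [0.06, -0.15, 12.1, 0, 0, 0, 0.84], [0.06, -0.15, 12.1, 0, 0, 0, -1], [0.06, -0.15, 12.1, 0, 0, 0, -1], [0.06, -0.15, 12.1, 0, 0, 0, -1], [0.06, -0.15, 12.1, 0, 0, 0, -1], [0.06, -0.15, 12.1, 0, 0, 0, -1], [0.06, -0.15, 12.1, 0, 0, 0, -1], [0.06, -0.15, 12.1, 0, 0, 0, -1], [0.06, -0.15, 12.1, 0, 0, 0, -1]]]'

```text
time_s: 4.1
position: [0.5911, -0.1688, 0.0196]
tcp_rot: [[-0.97, -0.242, -0.0], [-0.242, 0.97, 0.0], [0.0, 0.0, -1.0]]
force: [-0.9, -0.3, -1.1]
opening: 0.092
grasp_force: 0.0
```

Run:
```python
from h import *
s=bot.capture("side");t=bot.capture("top")
cv2.imwrite("pics/side1.png",s);cv2.imwrite("pics/top1.png",t)
a=cv2.resize(s[200:340,290:450],None,fx=2.5,fy=2.5,interpolation=3)
b=cv2.resize(t[150:290,280:440],None,fx=2.5,fy=2.5,interpolation=3)
cv2.imwrite("pics/c1.png",np.hstack([a,b])); print(bot.read_state()["opening"])
```

```text
0.03340960141811596
```

View pics/c1.png

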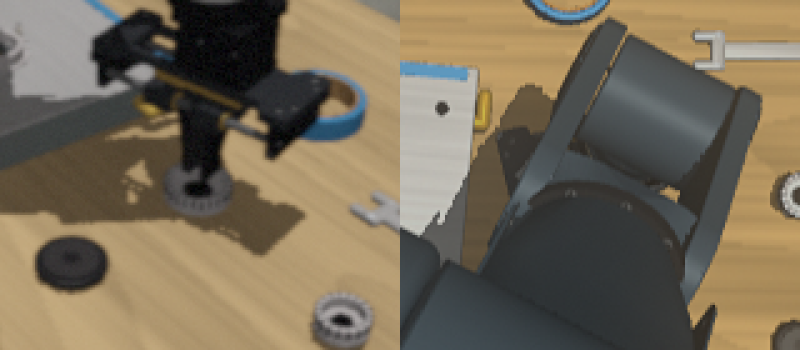

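Run:
```python
from h import *
s=bot.read_state();print(s["position"],s["opening"],s["force"],s["grasp_force"])
p=s["position"]; R=s["tcp_rot"]
for d in(.011,0,-.008,-.059): print(d,P("side",p+R[:,2]*d))
im=cv2.imread("pics/side1.png")
for d,c in((.011,(0,0,255)),(0,(0,255,0)),(-.008,(255,0,0))):
    u=P("side",p+R[:,2]*d)[0]
    print([(int((u[0]-290)*6),)])
x0,y0=330,230
a=cv2.resize(im[y0:y0+80,x0:x0+80],None,fx=7,fy=7,interpolation=3)
for d,c in((.011,(0,0,255)),(0,(0,255,0)),(-.008,(255,0,0))):
    u=P("side",p+R[:,2]*d)[0]; cv2.circle(a,(int((u[0]-x0+.5)*7),int((u[1]-y0+.5)*7)),3,c,-1)
cv2.imwrite("pics/c2.png",cv2.convertScaleAbs(a,alpha=1.8))
print(fitc("side",im,(.5906,-.1676),.030,.026,-1))
```

```text
[ 0.59110332 -0.16881483  0.01962851] 0.03340960141811596 [-0.19852561 -0.56644748 -0.73976843] 0.0
0.011 [[369.3098075  277.98611415]]
0 [[369.58792078 274.0067545 ]]
-0.008 [[369.79216787 271.08414366]]
-0.059 [[371.13494361 251.86674727]]
[(475,)]
[(477,)]
[(478,)]
(array([ 0.57591774, -0.180325  ]), np.float64(14.712410424430542))
```

View pics/c2.png

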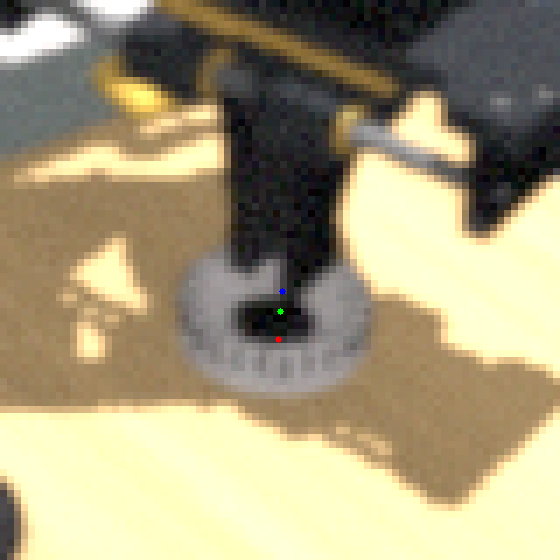

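The fingers closed above the spreader, so the tips are higher than the stated offset implies. The spreader looks unmoved. I'll reopen, go lower in small steps and watch the force.

Request:
apply_moves --steps '[[[0, 0, -3, 0, 0, 0, 1], [0, 0, -3, 0, 0, 0, 1], [0, 0, -3, 0, 0, 0, 1], [0, 0, -3, 0, 0, 0, 1], [0, 0, -3, 0, 0, 0, 1], [0, 0, -3, 0, 0, 0, 1], [0, 0, -3, 0, 0, 0, 1], [0, 0, -3, 0, 0, 0, 1]]]'

```text
time_s: 5.2
position: [0.5911, -0.1688, 0.0496]
tcp_rot: [[-0.97, -0.242, -0.0], [-0.242, 0.97, 0.0], [0.0, 0.0, -1.0]]
force: [-1.1, -0.3, 0.4]
opening: 0.857
grasp_force: 0.0
```

Run:
```python
from h import *
s=bot.read_state();p=s["position"];R=s["tcp_rot"];print(p,s["opening"],s["force"])
im=bot.capture("side");cv2.imwrite("pics/side2.png",im)
x0,y0=320,215
a=cv2.resize(im[y0:y0+85,x0:x0+110],None,fx=7,fy=7,interpolation=3)
a=cv2.convertScaleAbs(a,alpha=1.8)
w=s["opening"]*.0435
for d,c in((.011,(0,0,255)),(0,(0,255,0)),(-.008,(255,0,0))):
  for e in(-w,w):
    u=P("side",p+R[:,2]*d+R[:,1]*e)[0]; cv2.circle(a,(int((u[0]-x0+.5)*7),int((u[1]-y0+.5)*7)),3,c,-1)
cv2.imwrite("pics/c3.png",a)
```

```text
[ 0.59109901 -0.16884644  0.04961221] 0.8571518661150517 [-1.06405941 -0.29187142  0.41238088]
```

View pics/c3.png

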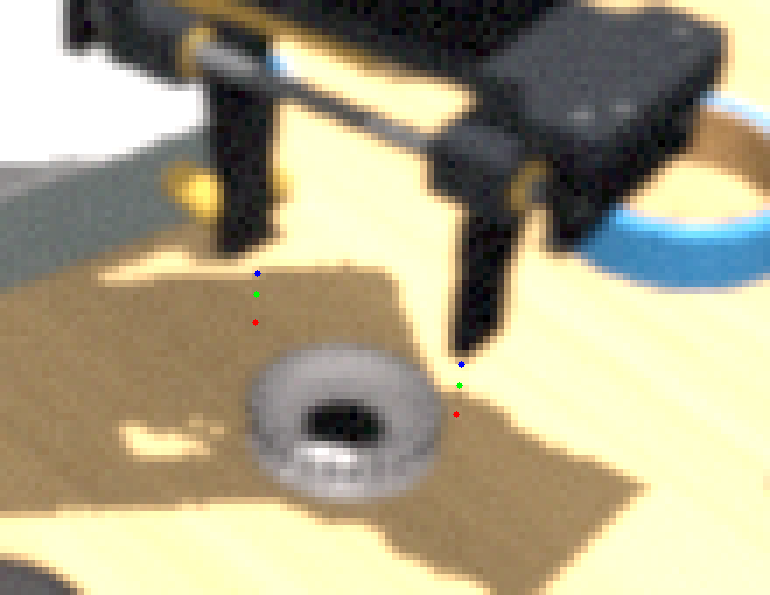

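Request:
apply_moves --steps '[[[0, 0, 3, 0, 0, 0, 1], [0, 0, 4.2, 0, 0, 0, 1], [0, 0, 4.6, 0, 0, 0, 1], [0, 0, 4.6, 0, 0, 0, 1], [0, 0, 4.6, 0, 0, 0, 1]]]'

```text
time_s: 5.88
position: [0.5917, -0.1691, 0.0044]
tcp_rot: [[-0.97, -0.242, 0.001], [-0.242, 0.97, -0.001], [-0.001, -0.001, -1.0]]
force: [1.1, -0.4, 0.5]
opening: 1.001
grasp_force: 0.0
```

Run:
```python
from h import *
s=bot.read_state();p=s["position"];R=s["tcp_rot"];print(p,s["opening"],s["force"])
im=bot.capture("side");cv2.imwrite("pics/side3.png",im)
x0,y0=320,235
a=cv2.resize(im[y0:y0+80,x0:x0+110],None,fx=7,fy=7,interpolation=3)
cv2.imwrite("pics/c4.png",cv2.convertScaleAbs(a,alpha=1.8))
```

```text
[ 0.59169969 -0.16907477  0.0043896 ] 1.0011788682269722 [ 1.12422723 -0.37244868  0.45230482]
```

View pics/c4.png

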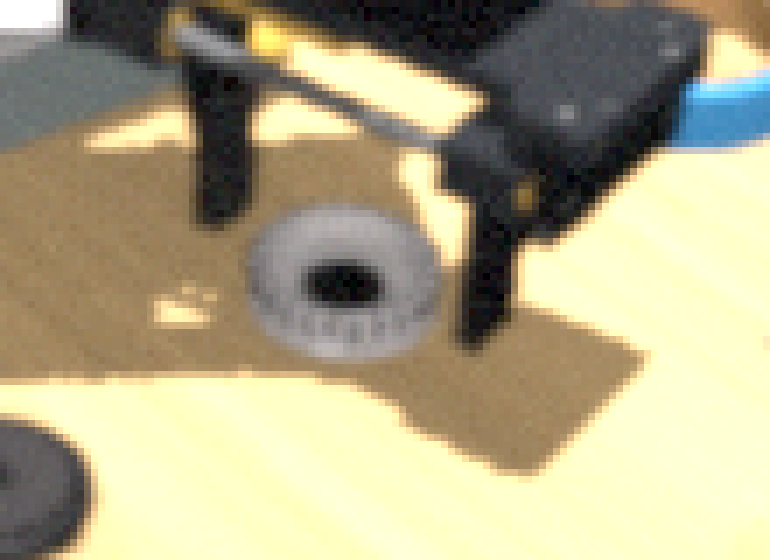

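Tip row gives z ≈ 15 mm at TCP z 4.4 mm, so the tips sit about 11 mm behind the reported TCP. I'll use that from here: 6.5 mm lower, then close.

Request:
apply_moves --steps '[[[0, 0.15, 0.4, 0, 0, 0, 1], [0, 0.15, 0.65, 0, 0, 0, 1], [0, 0.15, 0.65, 0, 0, 0, 1], [0, 0.15, 0.65, 0, 0, 0, -1], [0, 0.15, 0.65, 0, 0, 0, -1], [0, 0.15, 0.65, 0, 0, 0, -1], [0, 0.15, 0.65, 0, 0, 0, -1], [0, 0.15, 0.65, 0, 0, 0, -1], [0, 0.15, 0.65, 0, 0, 0, -1]]]'

```text
time_s: 7.05
position: [0.5908, -0.1674, -0.0028]
tcp_rot: [[-0.97, -0.242, 0.0], [-0.242, 0.97, -0.0], [-0.0, -0.0, -1.0]]
force: [0.0, -0.4, -0.7]
opening: 0.686
grasp_force: 30.0
```

Request:
apply_moves --steps '[[[0, 0, -3, 0, 0, 0, -1], [0, 0, -7, 0, 0, 0, -1], [0, 0, -11, 0, 0, 0, -1], [-0.2, 6, -11, 0, 0, 0, -1], [-0.4, 11, -11, 0, 0, 0, -1], [-0.6, 16, -11, 0, 0, 0, -1], [-0.7, 20, -11, 0, 0, 0, -1], [-0.79, 23, -11, 0, 0, 0, -1], [-0.79, 24.4, -10, 0, 0, 0, -1], [-0.79, 24.4, -9, 0, 0, 0, -1], [-0.79, 24.4, -9, 0, 0, 0, -1], [-0.79, 24.4, -9, 0, 0, 0, -1]]]'

```text
time_s: 8.55
position: [0.5399, 0.0702, 0.0868]
tcp_rot: [[-0.971, -0.24, -0.0], [-0.24, 0.971, -0.0], [0.0, -0.0, -1.0]]
force: [0.1, 0.2, -0.8]
opening: 0.683
grasp_force: 30.0
```

Run:
```python
from h import *
s=bot.read_state();p=s["position"];print(p,s["force"],s["opening"])
im=bot.capture("side");t=bot.capture("top");cv2.imwrite("pics/side4.png",im);cv2.imwrite("pics/top4.png",t)
u=P("side",[.5392,.0713,.08])[0].astype(int);x0,y0=u-[45,45]
a=cv2.resize(im[y0:y0+90,x0:x0+90],None,fx=6,fy=6,interpolation=3)
a=cv2.convertScaleAbs(a,alpha=1.6)
th=np.linspace(0,6.28,200)
zc=p[2]+.0028
for off,c in(((0,0),(0,255,0)),):
  X=np.c_[p[0]+.03*np.cos(th),p[1]+.03*np.sin(th),np.full(200,zc+.026)]
  q=((P("side",X)-[x0,y0]+.5)*6).astype(int);cv2.polylines(a,[q],True,c,1)
  X[:,2]=zc+.010
  q=((P("side",X)-[x0,y0]+.5)*6).astype(int);cv2.polylines(a,[q],True,(0,0,255),1)
cv2.imwrite("pics/c5.png",a)
```

```text
[0.53992392 0.07015234 0.08682764] [ 0.09672611  0.15957417 -0.82817037] 0.6829755473636354
```

View pics/c5.png

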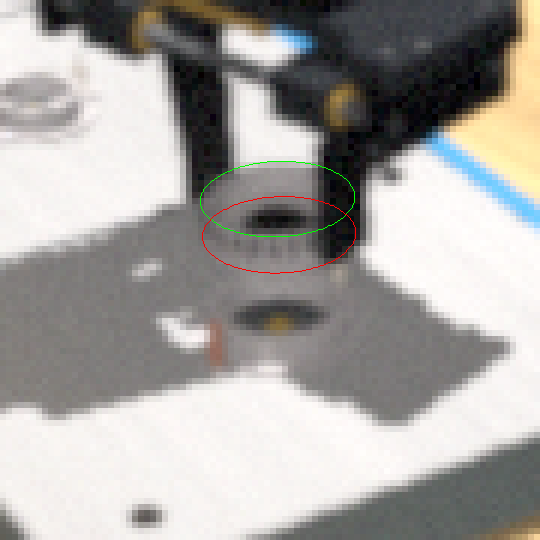

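Request:
apply_moves --steps '[[[0.03, 0.14, 0.6, 0, 0, 0, -1], [0.03, 0.14, 1.2, 0, 0, 0, -1], [0.03, 0.14, 1.8, 0, 0, 0, -1], [0.03, 0.14, 2.3, 0, 0, 0, -1], [0.03, 0.14, 2.6, 0, 0, 0, -1], [0.03, 0.14, 2.8, 0, 0, 0, -1], [0.03, 0.14, 2.9, 0, 0, 0, -1], [0.03, 0.14, 2.9, 0, 0, 0, -1], [0.03, 0.14, 2.9, 0, 0, 0, -1]]]'

```text
time_s: 9.78
position: [0.5389, 0.0726, 0.0583]
tcp_rot: [[-0.97, -0.242, 0.0], [-0.242, 0.97, -0.0], [-0.0, -0.0, -1.0]]
force: [-0.7, -0.2, -1.2]
opening: 0.685
grasp_force: 30.0
```

Request:
apply_moves --steps '[[[0, -0.12, 0, 0, 0, 0, -1], [0, -0.12, 0, 0, 0, 0, -1], [0, -0.12, 0.1, 0, 0, 0, -1], [0, -0.12, 0.2, 0, 0, 0, -1], [0, -0.12, 0.25, 0, 0, 0, -1], [0, -0.12, 0.25, 0, 0, 0, -1]]]'

```text
time_s: 10.52
position: [0.5391, 0.0714, 0.0561]
tcp_rot: [[-0.97, -0.242, 0.0], [-0.242, 0.97, -0.0], [-0.0, -0.0, -1.0]]
force: [-1.5, -1.1, 5.1]
opening: 0.685
grasp_force: 30.0
```

Request:
apply_moves --steps '[[[0, 0, 0, 0, 0, 0, 0.8], [0, 0, 0, 0, 0, 0, 0.8], [0, 0, 0, 0, 0, 0, 0.8], [0, 0, -1, 0, 0, 0, 0.8], [0, 0, -5, 0, 0, 0, 0.8], [0, 0, -9, 0, 0, 0, 0.8], [2, -8, -9, 0, 0, 0, 0.47], [4, -16, -9, 0, 0, 0, 0.47], [5, -24, -9, 0, 0, 0, 0.47], [6, -32, -7, 0, 0, 0, 0.47], [7.5, -38, -4, 0, 0, 0, 0.47], [7.5, -42.2, -1, 0, 0, 0, 0.47], [7.5, -42.2, -1, 0, 0, 0, 0.47], [7.5, -42.2, -1, 0, 0, 0, 0.47], [7.5, -42.2, -1, 0, 0, 0, 0.47]]]'

```text
time_s: 12.4
position: [0.5678, -0.356, 0.0655]
tcp_rot: [[-0.971, -0.241, -0.001], [-0.241, 0.971, 0.001], [0.0, 0.001, -1.0]]
force: [0.1, 0.2, 0.3]
opening: 0.738
grasp_force: 0.0
```

Run:
```python
from h import *
t=bot.capture("top");im=bot.capture("side");cv2.imwrite("pics/top5.png",t);cv2.imwrite("pics/side5.png",im)
for n,i in(("top",t),("side",im)):
  for sg in(None,-1): print(n,sg,fitc(n,i,(.5392,.0713),.030,.085,sg))
A=[]
for n,i in(("top",t),("side",im)): A.append(ortho(n,i,.5392,.0713,.085,.05,3900))
cv2.imwrite("pics/c6.png",np.hstack(A))
print(bot.read_state())
```

```text
top None (array([0.53923284, 0.06918765]), np.float64(76.47287012671231))
top -1 (array([0.54051904, 0.08057462]), np.float64(18.464306312909063))
side None (array([0.53198281, 0.06781736]), np.float64(48.362782865636056))
side -1 (array([0.53747502, 0.06947454]), np.float64(2.59843170002029))
{'time_s': 12.5, 'joint_positions': array([-4.15095160e+01,  4.29866265e+01,  8.12113825e+01,  2.60836271e-02,
        5.58252327e+01, -1.45570449e+02]), 'qvel': array([ 0.67263556, -0.63484136,  0.17977053, -0.05434751, -0.30432967,
        0.06332054]), 'tau': array([-8.06637146e-01, -4.93984830e+01, -1.45620713e+01, -1.00394657e-01,
       -7.43970653e-03,  6.27472818e-04]), 'position': array([ 0.56835389, -0.35461457,  0.06643869]), 'tcp_rot': array([[-9.70100016e-01, -2.42705491e-01, -5.41150712e-05],
       [-2.42705484e-01,  9.70099863e-01,  5.50849881e-04],
       [-8.11972676e-05,  5.47513503e-04, -9.99999847e-01]]), 'force': array([-0.20117451, -0.40402649, -0.15315147]), 'moment': array([-0.00454117,  0.00719055,  0.00934088]), 'grasp_force': 0.0, 'opening': 0.7308187355923519}
```

View pics/c6.png

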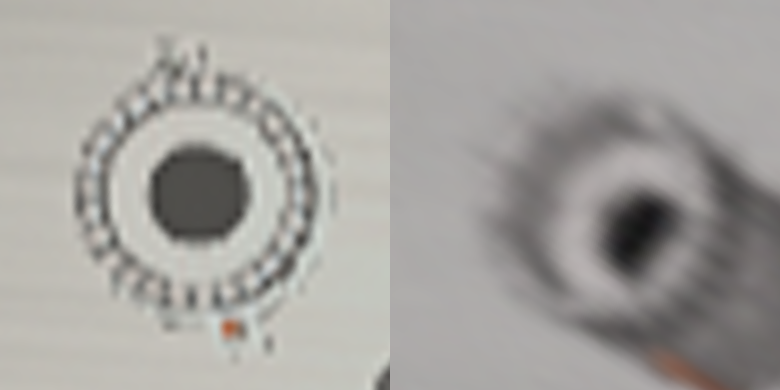

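Request:
apply_moves --steps '[[[0, -0.06, 3, 0, 0, 0, 0.47], [0, -0.06, 5.5, 0, 0, 0, 0.47], [0, -0.06, 6.5, 0, 0, 0, 0.47], [0, -0.06, 6.85, 0, 0, 0, 0.47], [0, -0.06, 6.85, 0, 0, 0, 0.47], [0, -0.06, 6.85, 0, 0, 0, 0.47], [0, -0.06, 6.85, 0, 0, 0, -1], [0, -0.06, 6.85, 0, 0, 0, -1], [0, -0.06, 6.85, 0, 0, 0, -1], [0, -0.06, 6.85, 0, 0, 0, -1], [0, -0.06, 6.85, 0, 0, 0, -1], [0, -0.06, 6.85, 0, 0, 0, -1]]]'

```text
time_s: 14.0
position: [0.5685, -0.3568, -0.0027]
tcp_rot: [[-0.97, -0.242, 0.0], [-0.242, 0.97, -0.0], [-0.0, -0.0, -1.0]]
force: [-0.3, 0.9, 2.5]
opening: 0.489
grasp_force: 30.6
```

Request:
apply_moves --steps '[[[0, 0, -4, 0, 0, 0, -1], [0, 0, -9, 0, 0, 0, -1], [-1, 5, -13, 0, 0, 0, -1], [-2, 10, -13, 0, 0, 0, -1], [-3.3, 15, -13, 0, 0, 0, -1], [-4.5, 20, -13, 0, 0, 0, -1], [-5.6, 25, -13, 0, 0, 0, -1], [-6.8, 30, -13, 0, 0, 0, -1], [-8, 35, -13, 0, 0, 0, -1], [-9, 40, -13, 0, 0, 0, -1], [-10, 45, -13, 0, 0, 0, -1], [-11.4, 50, -13, 0, 0, 0, -1], [-12.5, 55, -13, 0, 0, 0, -1], [-13.5, 59, -13, 0, 0, 0, -1], [-14.2, 62, -12, 0, 0, 0, -1], [-14.4, 63.2, -10, 0, 0, 0, -1], [-14.4, 63.2, -9, 0, 0, 0, -1], [-14.4, 63.2, -9, 0, 0, 0, -1], [-14.4, 63.2, -9, 0, 0, 0, -1], [-14.4, 63.2, -9, 0, 0, 0, -1]]]'

```text
time_s: 16.5
position: [0.5562, 0.2906, 0.0878]
tcp_rot: [[-0.971, -0.24, 0.001], [-0.24, 0.971, 0.0], [-0.001, -0.0, -1.0]]
force: [0.3, 0.4, -0.7]
opening: 0.491
grasp_force: 30.5
```

Request:
apply_moves --steps '[[[0, 0, 0, 0, 0, 0, -1], [0, 0, 0.6, 0, 0, 0, -1], [0, 0, 1.2, 0, 0, 0, -1], [0, 0, 1.7, 0, 0, 0, -1], [0, 0, 2.2, 0, 0, 0, -1], [0, 0, 2.4, 0, 0, 0, -1], [0, 0, 2.4, 0, 0, 0, -1], [0, 0, 2.4, 0, 0, 0, -1]]]'

```text
time_s: 17.5
position: [0.5556, 0.2914, 0.0633]
tcp_rot: [[-0.97, -0.242, 0.0], [-0.242, 0.97, 0.0], [-0.0, 0.0, -1.0]]
force: [-0.2, 0.4, -1.1]
opening: 0.487
grasp_force: 30.5
```

Request:
apply_moves --steps '[[[0.04, -0.03, 0.2, 0, 0, 0, -1], [0.04, -0.03, 0.4, 0, 0, 0, -1], [0.04, -0.03, 0.55, 0, 0, 0, -1], [0.04, -0.03, 0.65, 0, 0, 0, -1], [0.04, -0.03, 0.74, 0, 0, 0, -1], [0.04, -0.03, 0.74, 0, 0, 0, -1]]]'

```text
time_s: 18.25
position: [0.5551, 0.2909, 0.0563]
tcp_rot: [[-0.97, -0.242, 0.0], [-0.242, 0.97, -0.0], [-0.0, -0.0, -1.0]]
force: [-1.0, -0.3, 5.2]
opening: 0.491
grasp_force: 30.7
```

Request:
apply_moves --steps '[[[0, 0, 0, 0, 0, 0, 0.4], [0, 0, 0, 0, 0, 0, 0.4], [0, 0, -1, 0, 0, 0, 0.4], [0, 0, -5, 0, 0, 0, 0.4], [0, 0, -9, 0, 0, 0, 0.4], [2.5, -5, -10, 0, 0, 0, 0.9], [5, -10, -10, 0, 0, 0, 0.9], [7.5, -15, -10, 0, 0, 0, 0.9], [10, -20, -10, 0, 0, 0, 0.9], [13, -26, -10, 0, 0, 0, 0.9], [16, -32, -10, 0, 0, 0, 0.9], [18.5, -37, -8, 0, 0, 0, 0.9], [20.5, -41, -4, 0, 0, 0, 0.9], [21.2, -42, 0, 0, 0, 0, 0.9], [21.2, -42, 0.6, 0, 0, 0, 0.9], [21.2, -42, 0.6, 0, 0, 0, 0.9], [21.2, -42, 0.6, 0, 0, 0, 0.9], [21.2, -42, 0.6, 0, 0, 0, 0.9], [21.2, -42, 0.6, 0, 0, 0, 0.9]]]'

```text
time_s: 20.62
position: [0.4516, -0.1676, 0.0506]
tcp_rot: [[-0.97, -0.243, 0.001], [-0.243, 0.97, -0.001], [-0.001, -0.001, -1.0]]
force: [-0.3, 0.5, -0.0]
opening: 0.953
grasp_force: 0.0
```

Run:
```python
from h import *
t=bot.capture("top");im=bot.capture("side");cv2.imwrite("pics/top6.png",t);cv2.imwrite("pics/side6.png",im)
A=[ortho("top",t,.5566,.2917,.085,.04,4800),ortho("side",im,.5542,.2903,.085,.04,4800)]
for a in A: cv2.circle(a,(len(a)//2,)*2,int(.022*4800),(0,255,0),1)
cv2.imwrite("pics/c7.png",np.hstack(A))
s=bot.read_state();print(s["position"],s["opening"])
```

```text
[ 0.45122647 -0.16772492  0.05020745] 0.9565950655966478
```

View pics/c7.png

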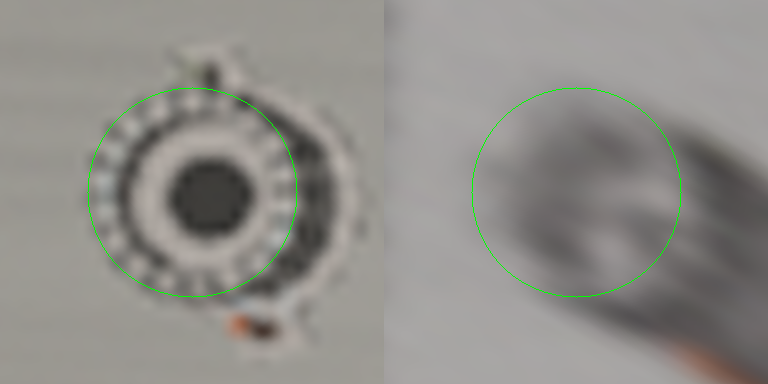

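Request:
apply_moves --steps '[[[0, -0.06, 3, 0, 0, 0, 0.9], [0, -0.06, 4.7, 0, 0, 0, 0.9], [0, -0.06, 5.3, 0, 0, 0, 0.9], [0, -0.06, 5.6, 0, 0, 0, 0.9], [0, -0.06, 5.75, 0, 0, 0, 0.9], [0, -0.06, 5.75, 0, 0, 0, 0.9], [0, -0.06, 5.75, 0, 0, 0, -1], [0, -0.06, 5.75, 0, 0, 0, -1], [0, -0.06, 5.75, 0, 0, 0, -1], [0, -0.06, 5.75, 0, 0, 0, -1], [0, -0.06, 5.75, 0, 0, 0, -1], [0, -0.06, 5.75, 0, 0, 0, -1]]]'

```text
time_s: 22.22
position: [0.4518, -0.1685, -0.0056]
tcp_rot: [[-0.97, -0.241, 0.002], [-0.241, 0.97, -0.001], [-0.002, -0.002, -1.0]]
force: [-1.0, 3.1, 20.9]
opening: 0.355
grasp_force: 10.6
```

Fingers rode up on the cap's dome, so the tip offset is nearer 17 mm than 11. I'll open, lift and re-measure the cap.

Request:
apply_moves --steps '[[[0, 0, -0.5, 0, 0, 0, -0.2], [0, 0, -1, 0, 0, 0, 1], [0, 0, -2, 0, 0, 0, 1], [0, 0, -4, 0, 0, 0, 1], [0, 10, -10, 0, 0, 0, 1], [0, 16, -12, 0, 0, 0, 1], [0, 22, -12, 0, 0, 0, 1], [0, 26, -12, 0, 0, 0, 1], [0, 26, -12, 0, 0, 0, 1], [0, 26, -12, 0, 0, 0, 1]]]'

```text
time_s: 23.48
position: [0.3873, 0.0853, 0.1127]
tcp_rot: [[-0.969, -0.246, 0.0], [-0.246, 0.969, -0.0], [-0.0, -0.0, -1.0]]
force: [0.4, 0.2, -0.0]
opening: 0.997
grasp_force: 0.0
```

Run:
```python
from h import *
t=bot.capture("top");im=bot.capture("side");cv2.imwrite("pics/top7.png",t);cv2.imwrite("pics/side7.png",im)
t0=cv2.imread("pics/top0.png");s0=cv2.imread("pics/side0.png")
for n,i,j in(("top",t,t0),("side",im,s0)):
    print(n,fitc(n,i,(.4514,-.1683),.031,.010,1),fitc(n,j,(.4514,-.1683),.031,.010,1))
s=bot.read_state();print(s["position"],s["opening"],s["force"])
A=[ortho(n,i,.4514,-.1683,.010,.05,3900) for n,i in(("top",t),("side",im))]
cv2.imwrite("pics/c8.png",np.hstack(A))
```

```text
top (array([ 0.45247308, -0.16759991]), np.float64(131.47608813902386)) (array([ 0.45247744, -0.1675994 ]), np.float64(119.77551100378865))
side (array([ 0.44798697, -0.17245263]), np.float64(145.1138188450194)) (array([ 0.44782146, -0.17264926]), np.float64(138.47473070834164))
[0.38876366 0.08358874 0.11245185] 0.9980037112677109 [-0.94361923  0.76004946  0.54235801]
```

Request:
apply_moves --steps '[[[0, -6, 0, 0, 0, 0, 1], [0, -12, 0, 0, 0, 0, 1], [0, -18, 1, 0, 0, 0, 1], [0, -23, 4, 0, 0, 0, 1], [0, -26, 8, 0, 0, 0, 1], [0, -26, 10.5, 0, 0, 0, 1], [0, -26, 11.7, 0, 0, 0, 1], [0, -26, 12, 0, 0, 0, 1], [0, -26, 12.3, 0, 0, 0, 1], [0, -26, 12.3, 0, 0, 0, 1], [0, -26, 12.3, 0, 0, 0, 1]]]'

```text
time_s: 24.95
position: [0.4515, -0.1684, -0.0101]
tcp_rot: [[-0.97, -0.242, 0.001], [-0.242, 0.97, -0.001], [-0.001, -0.001, -1.0]]
force: [0.6, -0.1, 0.8]
opening: 1.002
grasp_force: 0.0
```

No bench contact at −10 mm, which confirms the larger offset. I'll lower another 3.5 mm and close.

Request:
apply_moves --steps '[[[0, 0, 0.2, 0, 0, 0, 1], [0, 0, 0.35, 0, 0, 0, 1], [0, 0, 0.35, 0, 0, 0, 1], [0, 0, 0.35, 0, 0, 0, -1], [0, 0, 0.35, 0, 0, 0, -1], [0, 0, 0.35, 0, 0, 0, -1], [0, 0, 0.35, 0, 0, 0, -1], [0, 0, 0.35, 0, 0, 0, -1], [0, 0, 0.35, 0, 0, 0, -1]]]'

```text
time_s: 26.08
position: [0.4511, -0.1685, -0.0142]
tcp_rot: [[-0.97, -0.242, 0.0], [-0.242, 0.97, -0.0], [-0.0, -0.0, -1.0]]
force: [0.4, -0.3, 0.6]
opening: 0.695
grasp_force: 30.0
```

Request:
apply_moves --steps '[[[0, 0, -3, 0, 0, 0, -1], [0, 0, -8, 0, 0, 0, -1], [0, 0, -13, 0, 0, 0, -1], [-3, 4, -13, 0, 0, 0, -1], [-6, 8.5, -13, 0, 0, 0, -1], [-9, 13, -13, 0, 0, 0, -1], [-12, 18, -13, 0, 0, 0, -1], [-14.3, 21.1, -12, 0, 0, 0, -1], [-14.3, 21.1, -10.5, 0, 0, 0, -1], [-14.3, 21.1, -9.5, 0, 0, 0, -1], [-14.3, 21.1, -9.2, 0, 0, 0, -1], [-14.3, 21.1, -9.2, 0, 0, 0, -1], [-14.3, 21.1, -9.2, 0, 0, 0, -1]]]'

```text
time_s: 27.7
position: [0.5391, 0.0701, 0.0781]
tcp_rot: [[-0.971, -0.24, 0.001], [-0.24, 0.971, -0.0], [-0.001, -0.0, -1.0]]
force: [0.2, -0.7, -1.0]
opening: 0.695
grasp_force: 30.0
```

Request:
apply_moves --steps '[[[0, 0, 0, 0, 0, 0, -1], [0, 0, 0.3, 0, 0, 0, -1], [0, 0, 0.6, 0, 0, 0, -1], [0, 0, 0.75, 0, 0, 0, -1], [0, 0, 0.75, 0, 0, 0, -1], [0, 0, 0.75, 0, 0, 0, -1]]]'

```text
time_s: 28.45
position: [0.5389, 0.0709, 0.0702]
tcp_rot: [[-0.97, -0.242, -0.0], [-0.242, 0.97, 0.0], [0.0, 0.0, -1.0]]
force: [0.2, 0.8, -1.5]
opening: 0.695
grasp_force: 30.0
```

Request:
apply_moves --steps '[[[-0.02, 0.04, 0.1, 0, 0, 0, -1], [-0.02, 0.04, 0.2, 0, 0, 0, -1], [-0.02, 0.04, 0.3, 0, 0, 0, -1], [-0.02, 0.04, 0.4, 0, 0, 0, -1], [-0.02, 0.04, 0.47, 0, 0, 0, -1], [-0.02, 0.04, 0.47, 0, 0, 0, -1]]]'

```text
time_s: 29.2
position: [0.539, 0.0714, 0.0658]
tcp_rot: [[-0.97, -0.242, 0.0], [-0.242, 0.97, 0.0], [-0.0, 0.0, -1.0]]
force: [-0.4, 0.0, 1.5]
opening: 0.696
grasp_force: 30.0
```

Request:
apply_moves --steps '[[[0, 0, 0, 0, 0, 0, 0.85], [0, 0, 0, 0, 0, 0, 0.85], [0, 0, 0, 0, 0, 0, 0.85], [0, 0, -1, 0, 0, 0, 0.85], [0, 0, -4, 0, 0, 0, 0.85], [0, 0, -8, 0, 0, 0, 0.85], [3, -5, -8, 0, 0, 0, 0.47], [6, -10, -8, 0, 0, 0, 0.47], [9, -15, -8, 0, 0, 0, 0.47], [12, -20, -8, 0, 0, 0, 0.47], [15, -26, -7, 0, 0, 0, 0.47], [18, -32, -5, 0, 0, 0, 0.47], [20, -37, -2, 0, 0, 0, 0.47], [20.8, -38.6, 1, 0, 0, 0, 0.47], [20.8, -38.6, 3, 0, 0, 0, 0.47], [20.8, -38.6, 3, 0, 0, 0, 0.47], [20.8, -38.6, 3, 0, 0, 0, 0.47], [20.8, -38.6, 3, 0, 0, 0, 0.47]]]'

```text
time_s: 31.45
position: [0.4312, -0.3537, 0.0369]
tcp_rot: [[-0.97, -0.243, 0.002], [-0.243, 0.97, -0.002], [-0.001, -0.002, -1.0]]
force: [-0.3, 0.1, 0.3]
opening: 0.734
grasp_force: 0.0
```

Run:
```python
from h import *
t=bot.capture("top");im=bot.capture("side");cv2.imwrite("pics/top8.png",t);cv2.imwrite("pics/side8.png",im)
for n,i,g in(("top",t,(.5403,.072)),("side",im,(.5382,.0704))): print(n,g,fitc(n,i,g,.031,.090,1))
A=[ortho("top",t,.5403,.072,.09,.045,4300),ortho("side",im,.5382,.0704,.09,.045,4300)]
for a in A: cv2.circle(a,(len(a)//2,)*2,int(.031*4300),(0,255,0),1)
cv2.imwrite("pics/c9.png",np.hstack(A))
s=bot.read_state();print(s["position"],s["opening"])
```

```text
top (0.5403, 0.072) (array([0.53963064, 0.07114486]), np.float64(229.23952857895785))
side (0.5382, 0.0704) (array([0.53551197, 0.06718607]), np.float64(119.54837629116895))
[ 0.43107782 -0.3536452   0.03667623] 0.7377171278165006
```

Request:
apply_moves --steps '[[[0.04, -0.04, 2.5, 0, 0, 0, 0.47], [0.04, -0.04, 4, 0, 0, 0, 0.47], [0.04, -0.04, 4.6, 0, 0, 0, 0.47], [0.04, -0.04, 4.95, 0, 0, 0, 0.47], [0.04, -0.04, 4.95, 0, 0, 0, 0.47], [0.04, -0.04, 4.95, 0, 0, 0, 0.47], [0.04, -0.04, 4.95, 0, 0, 0, -1], [0.04, -0.04, 4.95, 0, 0, 0, -1], [0.04, -0.04, 4.95, 0, 0, 0, -1], [0.04, -0.04, 4.95, 0, 0, 0, -1], [0.04, -0.04, 4.95, 0, 0, 0, -1], [0.04, -0.04, 4.95, 0, 0, 0, -1]]]'

```text
time_s: 33.05
position: [0.4302, -0.3541, -0.0138]
tcp_rot: [[-0.97, -0.242, 0.0], [-0.242, 0.97, -0.0], [-0.0, -0.0, -1.0]]
force: [0.1, 0.3, 2.1]
opening: 0.509
grasp_force: 30.0
```

Request:
apply_moves --steps '[[[0, 0, -3, 0, 0, 0, -1], [0, 0, -8, 0, 0, 0, -1], [-1, 2, -13, 0, 0, 0, -1], [-3.5, 7, -13, 0, 0, 0, -1], [-6, 12, -13, 0, 0, 0, -1], [-8, 17, -13, 0, 0, 0, -1], [-10.5, 22, -13, 0, 0, 0, -1], [-12.5, 27, -13, 0, 0, 0, -1], [-15, 32, -13, 0, 0, 0, -1], [-17, 37, -13, 0, 0, 0, -1], [-19.5, 42, -13, 0, 0, 0, -1], [-22, 47, -13, 0, 0, 0, -1], [-24, 52, -13, 0, 0, 0, -1], [-26, 56, -13, 0, 0, 0, -1], [-27.5, 59, -12, 0, 0, 0, -1], [-27.7, 59.6, -10, 0, 0, 0, -1], [-27.7, 59.6, -9.2, 0, 0, 0, -1], [-27.7, 59.6, -9.2, 0, 0, 0, -1], [-27.7, 59.6, -9.2, 0, 0, 0, -1], [-27.7, 59.6, -9.2, 0, 0, 0, -1]]]'

```text
time_s: 35.55
position: [0.5555, 0.2906, 0.0788]
tcp_rot: [[-0.971, -0.241, 0.001], [-0.241, 0.971, 0.0], [-0.001, 0.0, -1.0]]
force: [0.3, 0.1, -1.1]
opening: 0.511
grasp_force: 30.0
```

Request:
apply_moves --steps '[[[0, 0, 0, 0, 0, 0, -1], [0, 0, 0.3, 0, 0, 0, -1], [0, 0, 0.6, 0, 0, 0, -1], [0, 0, 0.75, 0, 0, 0, -1], [0, 0, 0.75, 0, 0, 0, -1], [0, 0, 0.75, 0, 0, 0, -1]]]'

```text
time_s: 36.3
position: [0.5549, 0.2913, 0.0705]
tcp_rot: [[-0.97, -0.242, -0.0], [-0.242, 0.97, 0.0], [0.0, 0.0, -1.0]]
force: [-0.2, -0.2, -0.0]
opening: 0.509
grasp_force: 30.0
```

Request:
apply_moves --steps '[[[-0.02, -0.04, 0.1, 0, 0, 0, -1], [-0.02, -0.04, 0.2, 0, 0, 0, -1], [-0.02, -0.04, 0.3, 0, 0, 0, -1], [-0.02, -0.04, 0.4, 0, 0, 0, -1], [-0.02, -0.04, 0.46, 0, 0, 0, -1], [-0.02, -0.04, 0.46, 0, 0, 0, -1]]]'

```text
time_s: 37.05
position: [0.5551, 0.2909, 0.0662]
tcp_rot: [[-0.97, -0.242, -0.0], [-0.242, 0.97, -0.0], [0.0, -0.0, -1.0]]
force: [-1.1, 0.2, 1.9]
opening: 0.509
grasp_force: 30.0
```

Request:
apply_moves --steps '[[[0, 0, 0, 0, 0, 0, 0.5], [0, 0, 0, 0, 0, 0, 0.5], [0, 0, 0, 0, 0, 0, 0.5], [0, 0, -1, 0, 0, 0, 0.5], [0, 0, -5, 0, 0, 0, 0.5], [0, 0, -10, 0, 0, 0, 0.5], [4, -8, -11, 0, 0, 0, 0.5], [6, -15, -11, 0, 0, 0, 0.5], [8, -22, -11, 0, 0, 0, 0.5], [12, -30, -11, 0, 0, 0, 0.5], [15, -38, -11, 0, 0, 0, 0.5], [18, -45, -11, 0, 0, 0, 0.5], [18, -45, -11, 0, 0, 0, 0.5], [18, -45, -11, 0, 0, 0, 0.5], [18, -45, -11, 0, 0, 0, 0.5]]]'

```text
time_s: 38.92
position: [0.4895, -0.1932, 0.1768]
tcp_rot: [[-0.972, -0.236, 0.002], [-0.236, 0.972, -0.002], [-0.002, -0.003, -1.0]]
force: [-0.2, 0.9, 0.1]
opening: 0.751
grasp_force: 0.0
```

Run:
```python
from h import *
t=bot.capture("top");im=bot.capture("side");cv2.imwrite("pics/top9.png",t);cv2.imwrite("pics/side9.png",im)
R=[]
for g,gs,r in(((.5403,.072),(.5382,.0704),.031),((.5566,.2917),(.5542,.2903),.023)):
    print(fitc("top",t,g,r,.090,1),fitc("side",im,gs,r,.090,1))
    a=ortho("top",t,*g,.09,.04,3600); cv2.circle(a,(144,144),int(r*3600),(0,255,0),1)
    u=P("side",[*gs,.085])[0].astype(int); b=cv2.resize(im[u[1]-24:u[1]+24,u[0]-32:u[0]+32],(384,288),interpolation=3)
    R.append(np.hstack([a[:288,:288],b]))
cv2.imwrite("pics/c10.png",np.vstack(R))
```

```text
(array([0.53963418, 0.07114395]), np.float64(218.9246577983097)) (array([0.53559258, 0.06712762]), np.float64(110.6996586493197))
(array([0.55530982, 0.28983543]), np.float64(134.09012164581674)) (array([0.55052214, 0.28432404]), np.float64(101.27328866184902))
```

View pics/c10.png

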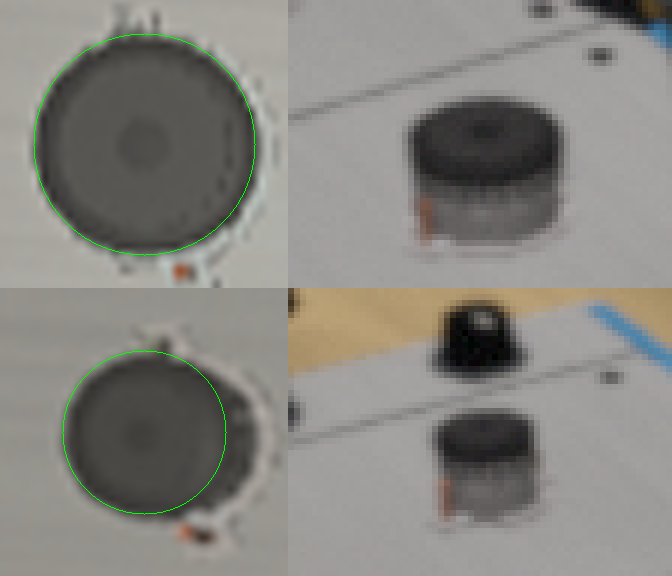

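Crops show both caps concentric with their cups (the overlaid circles match) and level on the crowns. The arm is clear, so I'm handing in.

```bash
python3 -c "
from rig import bot
print(bot.hand_in())"
```

```text
the job is handed in; nothing more can be done
None
```

I refitted both burners and handed the job in at about 39 s on the robot's clock: each spreader is seated in its own-size cup with the matching cap on top, and the last pictures show both level and centred to within about 2 mm. The fingers missed the large spreader once and slid over the large cap once before I corrected the grip height, and neither part moved measurably. The arm was not moved near the tape roll, spanner or dish, though I did not re-measure them at the end.

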